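# Sweep copper discs one by one through the tray gate into the cassette slot

### The arm

A 6-joint arm with a two-finger parallel gripper is mounted at the origin on the work surface. World frame = base frame: x ahead of the robot, y to its left, z up, the work surface at z = 0. Lengths are in m, angles in rad, forces in N, time in s.
With the tool pointing down it reaches from about 0.375 to 0.9 m from the base axis. Payload 3.1 kg.
Tool frame: the origin (TCP) lies midway between the tips of the shut fingers; the grasp point (between the pads) lies 19 mm behind it; x points along the fingers, y is the direction in which the jaws open and shut, and the axes are right-handed (so a half turn about x gives the same grasp; the last joint's range is limited). The gripper opens to 85 mm and grips with 20 to 120 N. Pads are 22 mm wide; open, the fingers measure 114 mm over their backs; the gripper's body (76 mm by 85 mm) begins 54 mm behind the grasp point. The pads swing forward as they close: fully open they stand 13 mm farther back than shut.
Start: joints at [1.131, 0.527, 1.433, -0, 1.181, -0.178], TCP at [0.162, 0.604, 0.231] pointing down, gripper open.
Joint ranges: [-3.08, 3.08], [-0.75, 2.2], [0.22, 2.44], [-1.43, 4.57], [0, 2.65], [-2.85, 2.85]. Speed limits (rad/s): [2.79, 2.79, 3.14, 3.14, 3.14, 3.14].

### API

Orientations are given as a unit quaternion [x, y, z, w].
In Python, from station import manip gives the robot as it stands.
- The arm moves only by the tool carry_out, never from a script. Its argument "commands" is a list that holds one entry, the list of rows, each a list of 7 numbers: the shift along the tool's x, y, z in units of 25 mm (1.0 is 25 mm), then the turn, a rotation vector about the tool's x, y, z in units of 5 degrees (1.0 is 5 degrees), then the finger opening in mm, from 0 to 85.4. A call has exactly 5 rows; each row is the pose to reach, as a shift and turn from the pose commanded when the call began, along the tool's axes at that moment; what a row does not reach only later rows make up. A row lasts 1/10 s, in which the tool goes at most 50 mm and 8.59 degrees, less where a joint would pass 70% of its speed; a pose out of reach is approached as far as the arm can. A call with a gripper value outside its range is refused whole. The fingers move at their own pace and stop on an object; "force" is the grip in N (left out, the last holds). Time passes only in rows, so rows that repeat a pose let the fingers close, or fill a call up. It gives the time, the measured TCP pose, the force and the opening at its end, in the units of the state.
- manip.sense(): the state, without advancing time (a new reading comes with each control period).
- manip.snapshot(name): name is "scene" or "side" or "wrist"; returns a dict with "image" (400x640x3 uint8, red, green, blue), "fx", "fy", "cx", "cy" (pixels), "rvec" (rotation vector, rad) and "tvec" (3), from world to camera coordinates, as OpenCV has them. Camera axes: x right, y down, z forward; pixel columns grow to the right and rows downward; lengths in m; the calibration is good to about 2 mm. A picture is of the moment at which its call begins. There is no depth.
- manip.sign_off(): hands the job in, once; it reports no verdict.
The state is a dict: "t": time; "q": joint angles; "qd": joint speeds; "tau": joint torques, N m; "tcp_pos": TCP position; "tool_rot": TCP orientation; "force": force on the tool from outside, world axes, zero at the start; "ft_torque": the same for the moment, N m; "finger_gap": opening from 0.0 (shut) to 1.0 (fully open).
Only numpy, scipy, OpenCV 4.12 (cv2) and the standard library are available. Lean on these libraries where they do the work, as an engineer would, in place of code of your own. Each camera call takes 0.05 s, during which the arm holds its last target.

### The job

With the fingertips, sweep the three copper discs on the white loading tray through the narrow gate so that each drops into the slot behind it, one at a time: bring the next disc up to the gate only after the one before has dropped. Push gently; do not pinch or lift the discs, leave the brass fitting, the jar and the screwdriver where they are, and finish clear of everything with all three discs lying in the slot.

Things in the scene. Friction and masses are not known exactly. Their poses are not given: they have to be found in the camera images.
- tray: fixed loading tray; origin on the bench, under the tray; x across, y towards the gate (the sweeping direction), z up. White deck, 70 mm above the bench. Inside: x -105 to 105 mm, y from the back rim at -134 to the gate at 70 mm. Aluminium rims 6 mm thick stand 12 mm above the deck; front rims at y = 32 mm lead into the funnel walls (see gate)
- gate (a point): middle of the 38 mm wide gate, on the deck's edge (tray x 0, y 70, z 70 mm). Funnel walls at 45 degrees, as high as the rims, lead to it: inner faces from tray x = +-55, y = 34 mm to x = +-19, y = 70 mm. At this edge the deck drops sharply into the slot: a disc tips in once its centre has passed it
- slot (a point): centre of the slot's black floor (tray x 0, y 90, z 4 mm). Slot: x -20 to 20, y 70 to 110 mm, 66 mm deep from the deck, open above; its other three walls are 6 mm thick and 12 mm higher than the deck. All three discs fit in
- disc_a_center (a point): copper disc, 30 mm diameter, 8 mm thick, about 50 g, lying flat and loose on the tray's deck; this point is its centre (half-way up, so 74 mm above the bench while it lies on the deck). The three discs look alike.
- disc_b_center (a point): copper disc, 30 mm diameter, 8 mm thick, about 50 g, lying flat and loose on the tray's deck; this point is its centre (half-way up, so 74 mm above the bench while it lies on the deck). The three discs look alike.
- disc_c_center (a point): copper disc, 30 mm diameter, 8 mm thick, about 50 g, lying flat and loose on the tray's deck; this point is its centre (half-way up, so 74 mm above the bench while it lies on the deck). The three discs look alike.
- fitting: loose brass hose fitting standing on the bench beside the slot, 32 mm diameter, 44 mm tall; origin at the centre of its underside. Leave it alone.
- jar: loose white jar with a blue cap on the bench beside the slot, 48 mm diameter, 70 mm tall; origin at the centre of its underside. Leave it alone.
- screwdriver: loose screwdriver with a yellow handle lying on the bench along the tray's far side, under 35 mm high; origin on its underside, its length along its own x axis. Leave it alone.
Mind the look-alikes: they are no part of the job. What is shaped like the part that bears disc_a_center but black is not meant. What is shaped like the part that bears disc_c_center but pink is not meant.

How it is judged:
By the outcome, as a careful person would: the job done as asked, in the order asked, and still so for the second after the job is handed in, with the robot touching nothing.
It also fails if it takes over 69 s, if anything falls off the work surface, if the arm or the gripper's body presses on something with over 40 N, if the wrist force passes 120 N, or if a joint passes its speed limit or range.

## Working session

There is one attempt and no reset: what is moved stays moved. The work goes in short steps, Python scripts to look and compute and a tool call to move; the robot and the scene stay as the last step left them, time stands still between calls to the robot, and variables do not carry over. Pictures are saved under pics/ and viewed, and the job is handed in when it is done.

Besides the shell and the picture viewer there is one more tool, called after "Request:" in YAML: its name, and indented under it one key for each argument. carry_out: Moves the arm, as the interface text tells. Its arguments: {"type":"object","properties":{"commands":{"type":"array"},"force":{"type":"number"}},"required":["commands"]}

```bash
mkdir -p pics; ls; cat > h.py <<'E'
from station import manip
import cv2, numpy as np
from scipy.spatial.transform import Rotation as R
def snap(n,f):
    s=manip.snapshot(n); cv2.imwrite('pics/'+f+'.png',s['image'][:,:,::-1]); np.savez('pics/'+f+'.npz',**s); return s
def ray(s,u,v,z):
    M=R.from_rotvec(np.ravel(s['rvec'])).as_matrix(); t=np.ravel(s['tvec'])
    c=-M.T@t; d=M.T@np.array([(u-s['cx'])/s['fx'],(v-s['cy'])/s['fy'],1]); return c+d*(z-c[2])/d[2]
def proj(s,p):
    M=R.from_rotvec(np.ravel(s['rvec'])).as_matrix(); q=M@np.array(p)+np.ravel(s['tvec'])
    return s['fx']*q[0]/q[2]+s['cx'], s['fy']*q[1]/q[2]+s['cy']
def crop(f,x0,y0,x1,y1,k,o):
    i=cv2.imread('pics/'+f+'.png')[y0:y1,x0:x1]; cv2.imwrite('pics/'+o+'.png',cv2.resize(i,None,fx=k,fy=k,interpolation=cv2.INTER_CUBIC))
E
python3 - <<'E'
from h import *
for n in ['scene','side','wrist']:
    s=snap(n,n+'0'); print(n,s['fx'],s['cx'],s['cy'],s['rvec'],s['tvec'])
print(manip.sense())
E
```

```text
pics
scene 416.4868273047368 319.744843612044 206.57299853543523 [ 1.73735713  1.53683033 -0.80982081] [-0.09998679 -0.25389449  1.18150807]
side 494.7642570414996 317.1442201847279 195.04182540862837 [ 2.39437847 -0.12340134  0.02628769] [-0.58454647  0.13718644  0.71057114]
wrist 359.41718764770036 324.62990973414566 195.62601345942576 [-2.32072859 -1.78157323 -0.23083122] [-0.62421307 -0.03445495  0.37904664]
{'t': 0.15, 'q': array([ 1.13048027e+00,  5.28284394e-01,  1.43358890e+00,  1.42042429e-05,
        1.18141914e+00, -1.78495365e-01]), 'qd': array([ 1.75959091e-03, -2.34455651e-03, -3.43161849e-03,  4.14572988e-05,
       -6.31880107e-04,  1.79852300e-03]), 'tau': array([ 1.02318558e-03, -4.42744553e+01, -1.78276670e+01, -1.99501696e-04,
        5.59162174e-03,  1.15699979e-05]), 'tcp_pos': array([0.16150445, 0.60321034, 0.23054498]), 'tool_rot': array([ 0.09173427,  0.70124331, -0.0928763 ,  0.70086849]), 'force': array([ 0.23305363,  0.96988001, -0.01318638]), 'ft_torque': array([ 0.00735557,  0.01645492, -0.00723172]), 'finger_gap': 0.9995412778622944}
```

View pics/scene0.png

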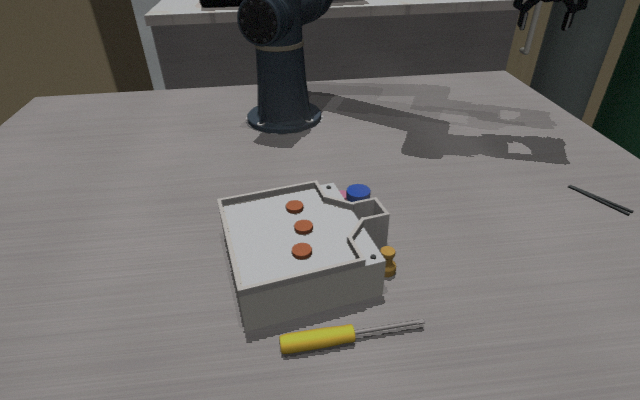

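View pics/side0.png

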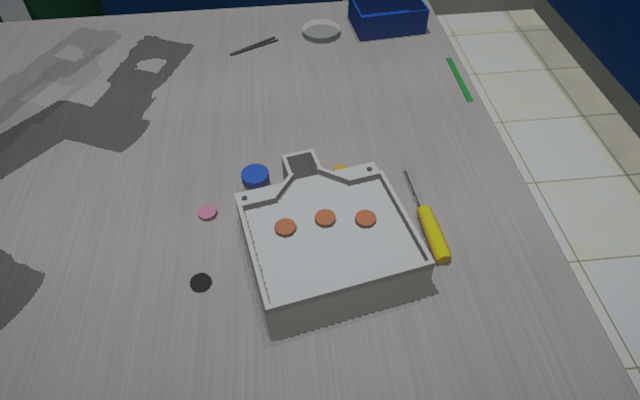

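View pics/wrist0.png

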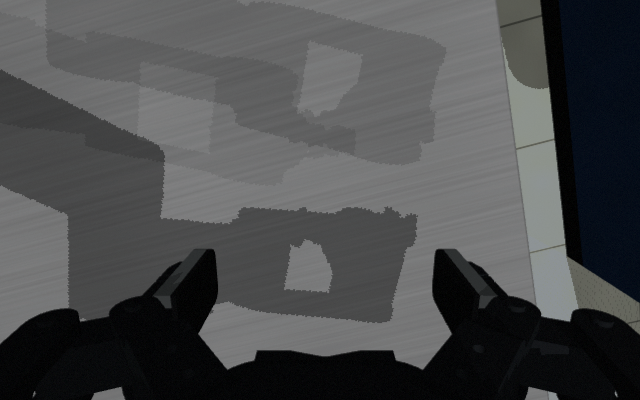

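The scene view shows three copper discs on the deck at about (294,207), (304,227) and (302,251); in the side view they are at (286,227), (325,217) and (366,218). The look-alikes are a pink disc at side (207,212) and a black one at (200,282). Both lie on the bench off the tray, so I rule them out. Next are close crops.

```bash
python3 - <<'E'
from h import *
crop('side0',225,140,445,345,3.6,'sc'); crop('scene0',210,170,430,360,3.6,'cc')
E
```

```text
(no output)
```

View pics/sc.png

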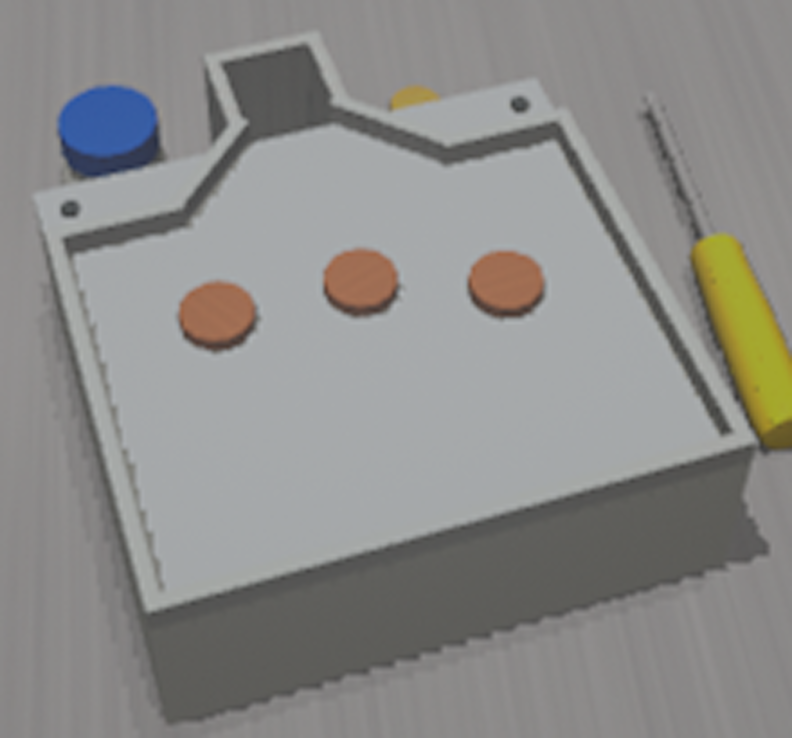

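View pics/cc.png

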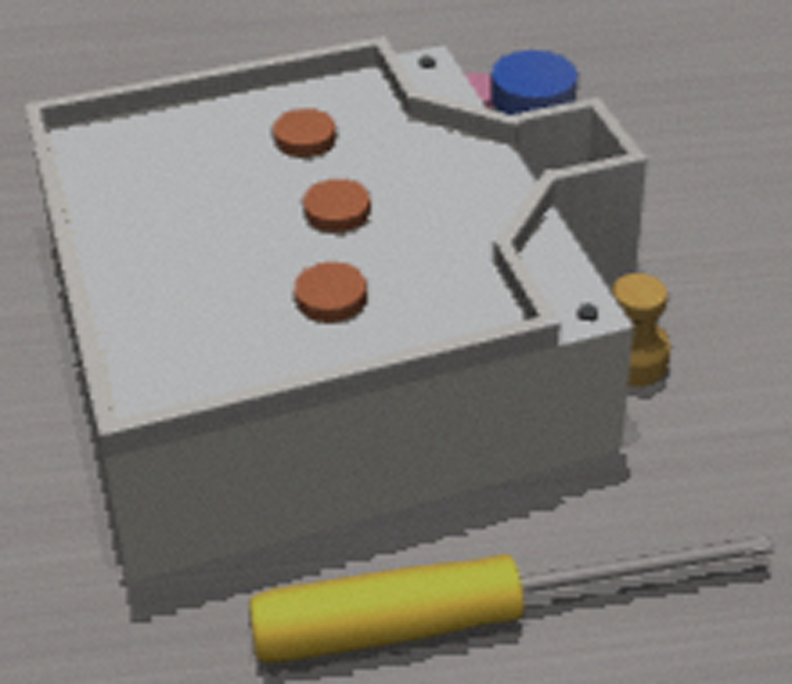

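```bash
cat > fit.py <<'E'
from h import *
from scipy.optimize import least_squares
S=np.load('pics/side0.npz');C=np.load('pics/scene0.npz')
f=lambda o,k:(lambda u,v:(o[0]+(u+.5)/k-.5,o[1]+(v+.5)/k-.5))
fs=f((225,140),3.6);fc=f((210,170),3.6)
P=[(S,fs(148,612),(-111,-140,82)),(S,fs(753,445),(111,-140,82)),(S,fs(222,62),(-20,110,82)),(S,fs(312,42),(20,110,82)),
(S,fs(250,138),(-19,70,70)),(S,fs(335,122),(19,70,70)),(S,fs(205,57),(-26,116,82)),(S,fs(318,32),(26,116,82)),
(C,fc(28,106),(-111,-140,82)),(C,fc(103,432),(111,-140,82)),(C,fc(597,100),(-26,116,82)),(C,fc(645,157),(26,116,82)),(C,fc(554,175),(19,70,82))]
def T(x,p):
    c,s=np.cos(x[2]),np.sin(x[2]);p=np.array(p)/1000
    return np.array([x[0]+c*p[0]-s*p[1],x[1]+s*p[0]+c*p[1],p[2]])
def res(x): return np.concatenate([np.array(proj(s,T(x,p)))-uv for s,uv,p in P])
a=ray(S,*fs(148,612),.082);b=ray(S,*fs(753,445),.082)
r=least_squares(res,[*((a+b)/2)[:2],np.arctan2(*(b-a)[1::-1])],loss='soft_l1')
print(r.x);print(np.round(res(r.x).reshape(-1,2),1))
def inv(p):
    c,s=np.cos(r.x[2]),np.sin(r.x[2]);d=np.array(p[:2])-r.x[:2]
    return np.array([c*d[0]+s*d[1],-s*d[0]+c*d[1]])*1000
for s,ff,l in[(S,fs,[(217,313),(361,279),(507,281)]),(C,fc,[(304,130),(337,203),(331,290)])]:
    for u in l: w=ray(s,*ff(*u),.078);print(np.round(w,4),np.round(inv(w),1))
np.save('tray.npy',r.x)
E
python3 fit.py
```

```text
[0.59454694 0.027609   0.20096778]
[[-0.6 -0.4]
 [ 1.3 -0.9]
 [-0.2 -0.2]
 [-0.5 -0.1]
 [-0.2  1.4]
 [ 0.1  0.4]
 [-0.2 -0.5]
 [ 0.4 -0.5]
 [-0.3 -0.7]
 [-0.9  1. ]
 [ 0.7 -0.8]
 [ 0.9  0.7]
 [-2.3 -1. ]]
[ 0.5437 -0.0047  0.078 ] [-56.3 -21.5]
[0.6001 0.0061 0.078 ] [  1.1 -22.2]
[ 0.656  -0.0011  0.078 ] [ 54.5 -40.4]
[ 0.5476 -0.0031  0.078 ] [-52.1 -20.7]
[0.604  0.0076 0.078 ] [  5.3 -21.5]
[0.6599 0.0007 0.078 ] [ 58.7 -39.4]
```

```bash
cat > plan.py <<'E'
from h import *
import sys
x=np.load('tray.npy')
def W(tx,ty,z):
    c,s=np.cos(x[2]),np.sin(x[2]);return np.array([x[0]+(c*tx-s*ty)/1000,x[1]+(s*tx+c*ty)/1000,z/1000])
def where():
    s=manip.sense();Q=R.from_quat(s['tool_rot']).as_matrix();d=s['tcp_pos'][:2]-x[:2];c,n=np.cos(x[2]),np.sin(x[2])
    sg=1 if Q[:2,1]@[c,n]>0 else -1
    return s,Q,sg
def status():
    s,Q,sg=where();d=s['tcp_pos'][:2]-x[:2];c,n=np.cos(x[2]),np.sin(x[2])
    h=np.degrees(np.arctan2(sg*Q[1,1],sg*Q[0,1])-x[2])
    print('t',round(s['t'],2),'tray xy',np.round([1000*(c*d[0]+n*d[1]),1000*(c*d[1]-n*d[0])],1),'z',round(s['tcp_pos'][2]*1000,1),'head',round(h,1),'F',np.round(s['force'],1),'gap',round(s['finger_gap']*85.4,1),'q',np.round(s['q'],2),'sg',sg)
def go(tx,ty,z,head): # head deg ccw of pushing dir from tray y
    s,Q,sg=where(); a=x[2]+np.radians(head)
    y=sg*np.array([np.cos(a),np.sin(a),0]);X=np.array([0,0,-1.]);T=np.stack([X,y,np.cross(X,y)],1)
    dp=Q.T@(W(tx,ty,z)-s['tcp_pos'])/.025; rv=np.degrees(R.from_matrix(Q.T@T).as_rotvec())/5
    print((tx,ty,z,head),'->',np.round(dp,2),np.round(rv,2))
if __name__=='__main__':
    status()
    for a in sys.argv[1:]: go(*map(float,a.split(',')))
E
python3 plan.py 3,-60,150,0
```

```text
t 0.15 tray xy [-309.4  650.5] z 230.5 head 63.5 F [ 0.2  1.  -0. ] gap 85.4 q [ 1.13  0.53  1.43  0.    1.18 -0.18] sg 1
(3.0, -60.0, 150.0, 0.0) -> [  3.25 -19.84  23.87] [1.27e+01 1.00e-02 2.00e-02]
```

Request:
carry_out:
  commands:
    - [[0.1, -1.1, 1.3, 1.2, 0, 0, 16], [0.2, -2.2, 2.6, 2.4, 0, 0, 16], [0.3, -3.3, 3.9, 3.6, 0, 0, 16], [0.4, -4.4, 5.2, 4.8, 0, 0, 16], [0.5, -5.5, 6.5, 6.0, 0, 0, 16]]
  force: 20

```text
t: 0.65
tcp_pos: [0.2836, 0.4273, 0.2186]
tool_rot: [0.272, 0.653, -0.272, 0.653]
force: [1.2, -0.0, -0.9]
finger_gap: 0.191
```

```bash
python3 plan.py 3,-60,150,0
```

```text
t 0.65 tray xy [-224.9  453.7] z 218.6 head 33.3 F [ 1.2 -0.  -0.9] gap 16.3 q [ 0.77  0.39  1.72 -0.    1.02 -0.01] sg 1
(3.0, -60.0, 150.0, 0.0) -> [ 2.75 -3.65 22.18] [6.65 0.   0.  ]
```

Request:
carry_out:
  commands:
    - [[0.0, -0.3, 1.6, 1.3, 0, 0, 16], [0.0, -0.6, 3.2, 2.6, 0, 0, 16], [0.0, -0.9, 4.8, 3.9, 0, 0, 16], [0.0, -1.2, 6.4, 5.2, 0, 0, 16], [0.0, -1.5, 8.0, 6.6, 0, 0, 16]]

```text
t: 1.15
tcp_pos: [0.3986, 0.2594, 0.2188]
tool_rot: [0.446, 0.548, -0.446, 0.548]
force: [0.1, -0.4, -0.1]
finger_gap: 0.185
```

```bash
python3 plan.py 3,-60,150,0
```

```text
t 1.15 tray xy [-145.7  266.2] z 218.8 head 0.2 F [ 0.1 -0.4 -0.1] gap 15.8 q [0.34 0.35 1.81 0.   0.98 0.14] sg 1
(3.0, -60.0, 150.0, 0.0) -> [ 2.75  5.9  13.07] [ 0.04 -0.    0.  ]
```

Request:
carry_out:
  commands:
    - [[0.2, 0.6, 1.3, 0, 0, 0, 16], [0.4, 1.2, 2.6, 0, 0, 0, 16], [0.6, 1.8, 3.9, 0, 0, 0, 16], [0.8, 2.4, 5.2, 0, 0, 0, 16], [1.0, 3.0, 6.5, 0, 0, 0, 16]]

```text
t: 1.65
tcp_pos: [0.5057, 0.1162, 0.1935]
tool_rot: [0.445, 0.55, -0.445, 0.549]
force: [0.9, 0.0, 0.2]
finger_gap: 0.187
```

Request:
carry_out:
  commands:
    - [[0.2, 0.6, 1.3, 0, 0, 0, 16], [0.4, 1.2, 2.6, 0, 0, 0, 16], [0.6, 1.8, 3.9, 0, 0, 0, 16], [0.8, 2.4, 5.2, 0, 0, 0, 16], [1.0, 2.9, 6.5, 0, 0, 0, 16]]

```text
t: 2.15
tcp_pos: [0.6106, -0.0276, 0.1683]
tool_rot: [0.445, 0.55, -0.445, 0.549]
force: [0.4, 0.4, -0.3]
finger_gap: 0.189
```

```bash
python3 plan.py 3,-60,100,0; python3 - <<'E'
from h import *
snap('side','side1');snap('wrist','wrist1')
E
```

```text
t 2.15 tray xy [  4.7 -57.3] z 168.3 head 0.5 F [ 0.4  0.4 -0.3] gap 16.1 q [-0.23  0.58  1.53  0.    1.03 -0.44] sg 1
(3.0, -60.0, 100.0, 0.0) -> [ 2.73 -0.07  0.11] [ 0.09 -0.    0.  ]
```

View pics/side1.png

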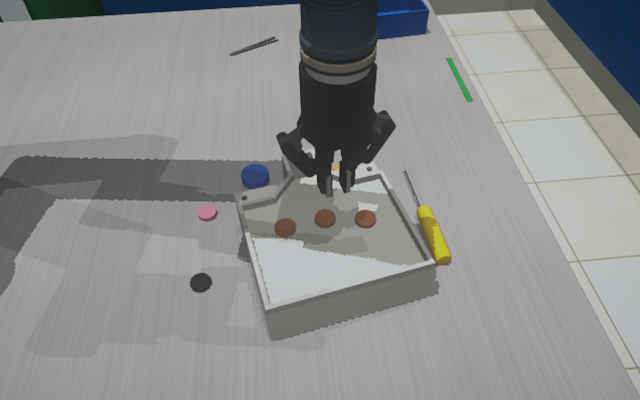

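View pics/wrist1.png

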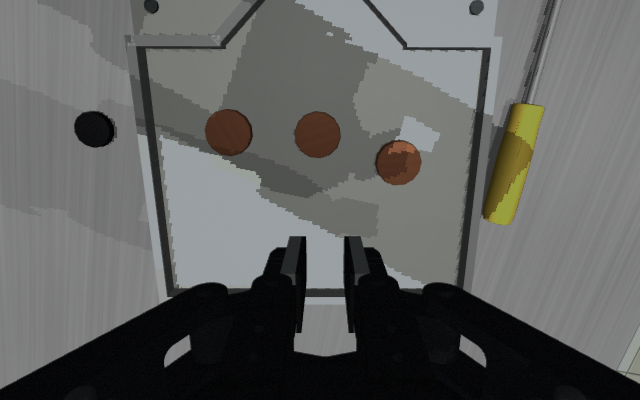

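```bash
cat > disc.py <<'E'
from h import *
import sys
x=np.load('tray.npy')
def inv(p):
    c,s=np.cos(x[2]),np.sin(x[2]);d=np.array(p[:2])-x[:2]
    return np.array([c*d[0]+s*d[1],-s*d[0]+c*d[1]])*1000
s=np.load('pics/%s.npz'%sys.argv[1])
for a in sys.argv[2:]:
    u,v,z=map(float,a.split(','));print(a,np.round(inv(ray(s,u,v,z/1000)),1))
E
python3 disc.py wrist1 228,132,78 318,134,78 398,162,78 224,47,82 405,48,82 172,287,82 462,288,82
```

```text
228,132,78 [-53.5 -19.2]
318,134,78 [  4.1 -20.2]
398,162,78 [ 56.6 -38.1]
224,47,82 [-51.6  31. ]
405,48,82 [55.9 31.1]
172,287,82 [ -99.2 -127.7]
462,288,82 [ 106.7 -127.7]
```

Request:
carry_out:
  commands:
    - [[0.8, -0.05, 0, 0, 0, 0, 16], [1.6, -0.1, 0, 0.1, 0, 0, 16], [2.4, -0.1, 0, 0.1, 0, 0, 16], [3.2, -0.1, 0, 0.1, 0, 0, 16], [3.5, -0.1, 0, 0.1, 0, 0, 16]]

```text
t: 2.75
tcp_pos: [0.6053, -0.0258, 0.0793]
tool_rot: [0.447, 0.549, -0.448, 0.546]
force: [0.3, 0.7, -0.6]
finger_gap: 0.187
```

```bash
python3 plan.py 2,-52,73,0; python3 - <<'E'
from h import *
snap('side','side2');snap('wrist','wrist2')
crop('side2',225,140,445,300,3.6,'side2c')
E
```

```text
t 2.75 tray xy [ -0.1 -54.5] z 79.3 head 0.0 F [ 0.3  0.7 -0.6] gap 16.0 q [-0.23  0.7   1.6   0.    0.85 -0.43] sg 1
(2.0, -52.0, 73.0, 0.0) -> [ 0.25  0.09 -0.1 ] [ 0.   -0.02  0.05]
```

View pics/side2c.png

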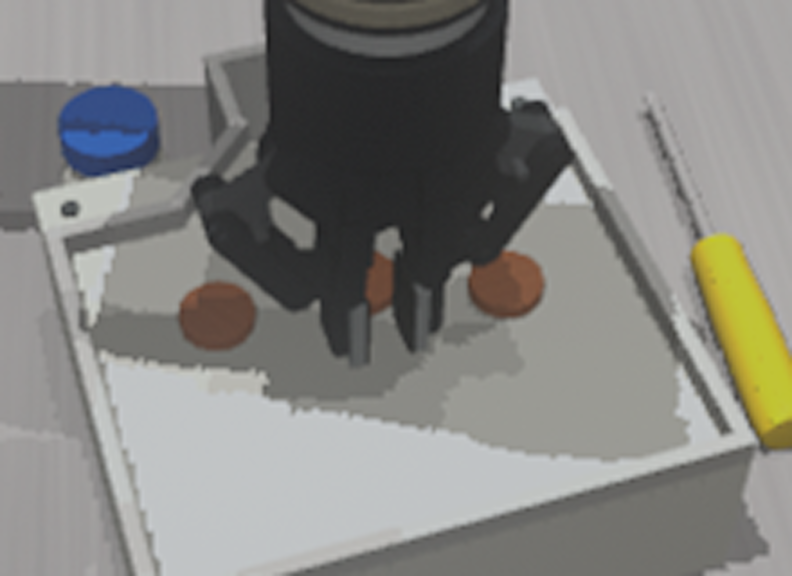

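View pics/wrist2.png

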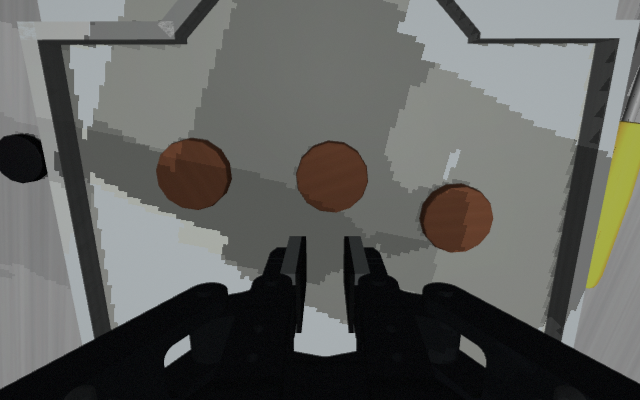

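Request:
carry_out:
  commands:
    - [[0.12, 0.1, 0, 0, 0, 0, 16], [0.25, 0.1, 0, 0, 0, 0, 16], [0.25, 0.1, -0.2, 0, 0, 0, 16], [0.25, 0.1, -0.4, 0, 0, 0, 16], [0.25, 0.1, -0.6, 0, 0, 0, 16]]

```text
t: 3.35
tcp_pos: [0.6068, -0.0112, 0.0755]
tool_rot: [0.447, 0.547, -0.447, 0.548]
force: [-0.1, -0.8, 0.3]
finger_gap: 0.186
```

Request:
carry_out:
  commands:
    - [[0, 0, -0.2, 0, 0, 0, 16], [0, 0, -0.5, 0, 0, 0, 16], [0, 0, -0.8, 0, 0, 0, 16], [0, 0, -1.1, 0, 0, 0, 16], [0, 0, -1.4, 0, 0, 0, 16]]

```text
t: 3.85
tcp_pos: [0.5998, 0.0233, 0.0751]
tool_rot: [0.447, 0.548, -0.447, 0.548]
force: [0.4, 0.3, 1.0]
finger_gap: 0.185
```

```bash
python3 plan.py 0,50,73,0; python3 - <<'E'
from h import *
snap('wrist','wrist3')
E
```

```text
t 3.85 tray xy [ 4.3 -5.2] z 75.1 head -0.0 F [0.4 0.3 1. ] gap 15.8 q [-0.15  0.7   1.62 -0.    0.82 -0.35] sg 1
(0.0, 50.0, 73.0, 0.0) -> [ 0.09 -0.17 -2.21] [-0.  0. -0.]
```

View pics/wrist3.png

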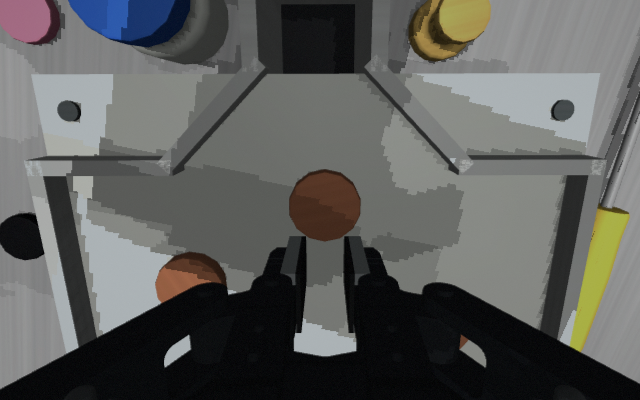

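Request:
carry_out:
  commands:
    - [[0.03, -0.02, -0.25, 0, 0, 0, 16], [0.06, -0.05, -0.5, 0, 0, 0, 16], [0.06, -0.1, -0.75, 0, 0, 0, 16], [0.06, -0.1, -1.0, 0, 0, 0, 16], [0.06, -0.1, -1.25, 0, 0, 0, 16]]

```text
t: 4.4
tcp_pos: [0.5909, 0.0532, 0.0735]
tool_rot: [0.447, 0.548, -0.447, 0.547]
force: [0.9, -0.5, 0.4]
finger_gap: 0.189
```

Request:
carry_out:
  commands:
    - [[0, 0, -0.2, 0, 0, 0, 16], [0, 0, -0.4, 0, 0, 0, 16], [0, 0, -0.6, 0, 0, 0, 16], [0, 0, -0.75, 0, 0, 0, 16], [0, 0, -0.9, 0, 0, 0, 16]]

```text
t: 4.9
tcp_pos: [0.5867, 0.0751, 0.0736]
tool_rot: [0.447, 0.548, -0.447, 0.548]
force: [-0.3, -0.4, 0.2]
finger_gap: 0.189
```

```bash
python3 plan.py 2,50,73,0; python3 - <<'E'
from h import *
snap('wrist','wrist4')
E
```

```text
t 4.9 tray xy [ 1.8 48.1] z 73.6 head -0.0 F [-0.3 -0.4  0.2] gap 16.1 q [-0.06  0.7   1.64 -0.    0.8  -0.26] sg 1
(2.0, 50.0, 73.0, 0.0) -> [ 0.02  0.01 -0.08] [-0.  0. -0.]
```

View pics/wrist4.png

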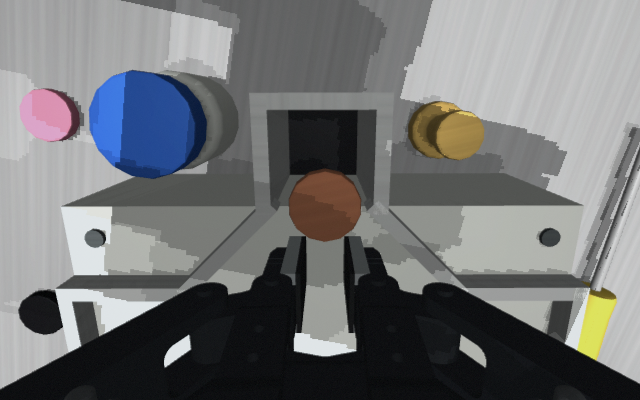

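Request:
carry_out:
  commands:
    - [[0, 0, -0.1, 0, 0, 0, 16], [0, 0, -0.2, 0, 0, 0, 16], [0, 0, -0.3, 0, 0, 0, 16], [0, 0, -0.3, 0, 0, 0, 16], [0, 0, -0.3, 0, 0, 0, 16]]

```text
t: 5.45
tcp_pos: [0.5852, 0.0822, 0.0736]
tool_rot: [0.447, 0.548, -0.447, 0.548]
force: [-0.1, 0.3, -0.9]
finger_gap: 0.186
```

```bash
python3 plan.py 2,30,110,0; python3 - <<'E'
from h import *
snap('wrist','wrist5')
E
```

```text
t 5.45 tray xy [ 1.8 55.3] z 73.6 head -0.0 F [-0.1  0.3 -0.9] gap 15.9 q [-0.05  0.7   1.64 -0.    0.8  -0.25] sg 1
(2.0, 30.0, 110.0, 0.0) -> [-1.46  0.01  1.01] [-0.  0. -0.]
```

View pics/wrist5.png

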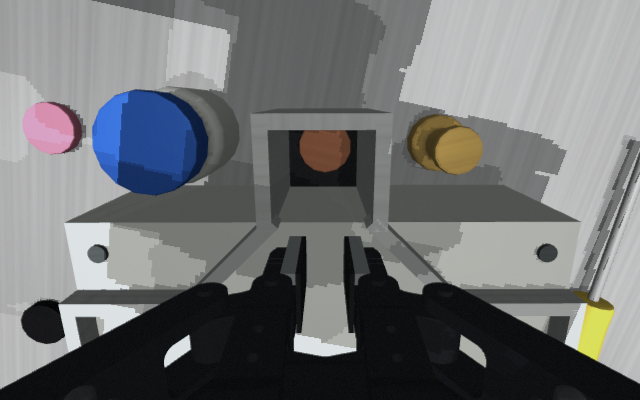

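Request:
carry_out:
  commands:
    - [[-0.3, 0, 0.3, 0, 0, 0, 16], [-1.0, 0, 0.7, 0, 0, 0, 16], [-1.5, -0.2, 1.4, -1, 0, 0, 16], [-1.5, -0.8, 2.4, -2.5, 0, 0, 16], [-1.5, -1.6, 3.2, -4, 0, 0, 16]]

```text
t: 6.0
tcp_pos: [0.5636, -0.0061, 0.1124]
tool_rot: [0.344, 0.616, -0.343, 0.619]
force: [-0.0, -0.6, -0.4]
finger_gap: 0.186
```

```bash
python3 plan.py -79,-36,105,-60
```

```text
t 6.0 tray xy [-37.  -26.8] z 112.4 head 20.3 F [-0.  -0.6 -0.4] gap 15.9 q [-0.21  0.61  1.69 -0.    0.83 -0.76] sg 1
(-79.0, -36.0, 105.0, -60.0) -> [ 0.29 -1.7  -0.24] [ 1.606e+01  1.000e-02 -5.000e-02]
```

Request:
carry_out:
  commands:
    - [[0, -0.4, 0, 1.6, 0, 0, 16], [0, -0.8, 0, 3.2, 0, 0, 16], [0, -1.2, 0, 4.8, 0, 0, 16], [0, -1.5, -0.1, 6.4, 0, 0, 16], [0, -1.7, -0.2, 8.0, 0, 0, 16]]

```text
t: 6.5
tcp_pos: [0.5229, -0.0232, 0.1117]
tool_rot: [0.537, 0.46, -0.537, 0.46]
force: [1.1, 0.3, -0.4]
finger_gap: 0.187
```

Request:
carry_out:
  commands:
    - [[0, 0, 0, 1.6, 0, 0, 16], [0, 0, 0, 3.2, 0, 0, 16], [0, 0, 0, 4.8, 0, 0, 16], [0, 0, 0, 6.4, 0, 0, 16], [0, 0, 0, 8.0, 0, 0, 16]]

```text
t: 7.0
tcp_pos: [0.5235, -0.0229, 0.1117]
tool_rot: [0.662, 0.248, -0.662, 0.249]
force: [-0.4, 0.9, -0.5]
finger_gap: 0.19
```

```bash
python3 plan.py -79,-36,80,-60; python3 - <<'E'
from h import *
snap('wrist','wrist6')
E
```

```text
t 7.0 tray xy [-79.7 -35.3] z 111.7 head -60.4 F [-0.4  0.9 -0.5] gap 16.3 q [-0.26  0.57  1.79 -0.    0.77  0.6 ] sg 1
(-79.0, -36.0, 80.0, -60.0) -> [ 1.27  0.04 -0.01] [-0.07 -0.01 -0.01]
```

View pics/wrist6.png

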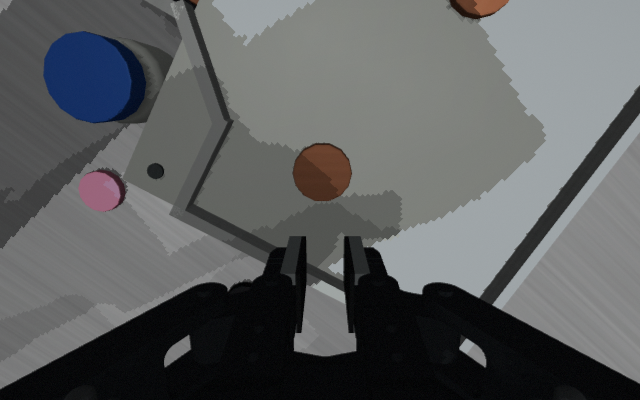

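Request:
carry_out:
  commands:
    - [[0.5, 0, -0.2, 0, 0, 0, 16], [1.0, 0, -0.2, 0, 0, 0, 16], [1.4, 0, -0.2, 0, 0, 0, 16], [1.5, 0, -0.2, 0, 0, 0, 16], [1.5, 0, -0.2, 0, 0, 0, 16]]

```text
t: 7.55
tcp_pos: [0.5262, -0.0187, 0.0725]
tool_rot: [-0.66, -0.251, 0.662, -0.25]
force: [-0.3, -0.1, 0.3]
finger_gap: 0.184
```

```bash
python3 plan.py -17,-1,73.5,-60; python3 - <<'E'
from h import *
snap('wrist','wrist7')
E
```

```text
t 7.55 tray xy [-76.3 -31.7] z 72.5 head -60.0 F [-0.3 -0.1  0.3] gap 15.7 q [-0.25  0.65  1.81 -0.    0.69  0.6 ] sg 1
(-17.0, -1.0, 73.5, -60.0) -> [-0.04  0.12 -2.67] [0.   0.02 0.02]
```

View pics/wrist7.png

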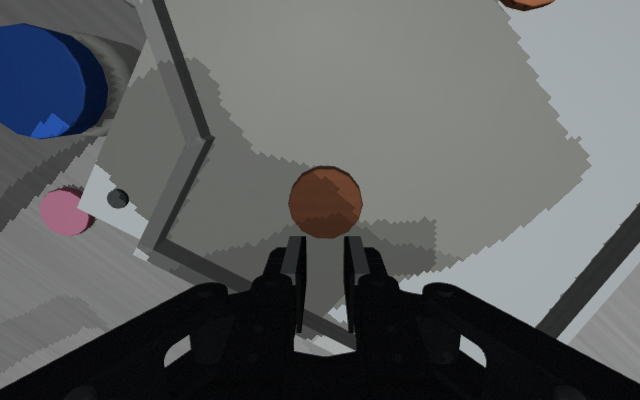

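Request:
carry_out:
  commands:
    - [[0, 0, -0.15, 0, 0, 0, 16], [-0.03, 0.02, -0.45, 0, 0, 0, 16], [-0.03, 0.04, -0.75, 0, 0, 0, 16], [-0.03, 0.05, -1.05, 0, 0, 0, 16], [-0.03, 0.06, -1.35, 0, 0, 0, 16]]

```text
t: 8.1
tcp_pos: [0.5539, 0.0029, 0.0745]
tool_rot: [0.661, 0.251, -0.661, 0.251]
force: [-0.2, -0.8, 0.5]
finger_gap: 0.188
```

Request:
carry_out:
  commands:
    - [[0, 0, -0.3, 0, 0, 0, 16], [0, 0, -0.6, 0, 0, 0, 16], [0, 0.02, -0.9, 0, 0, 0, 16], [0, 0.04, -1.15, 0, 0, 0, 16], [0, 0.05, -1.3, 0, 0, 0, 16]]

```text
t: 8.6
tcp_pos: [0.5789, 0.0234, 0.0743]
tool_rot: [0.661, 0.251, -0.661, 0.251]
force: [-0.5, 0.0, 0.7]
finger_gap: 0.185
```

```bash
python3 plan.py 2,-16,73.5,0; python3 - <<'E'
from h import *
snap('wrist','wrist8')
E
```

```text
t 8.6 tray xy [-16.2  -1. ] z 74.3 head -60.0 F [-0.5  0.   0.7] gap 15.8 q [-0.15  0.69  1.67 -0.    0.78  0.69] sg 1
(2.0, -16.0, 73.5, 0.0) -> [ 0.03  0.88 -0.33] [-12.  -0.  -0.]
```

View pics/wrist8.png

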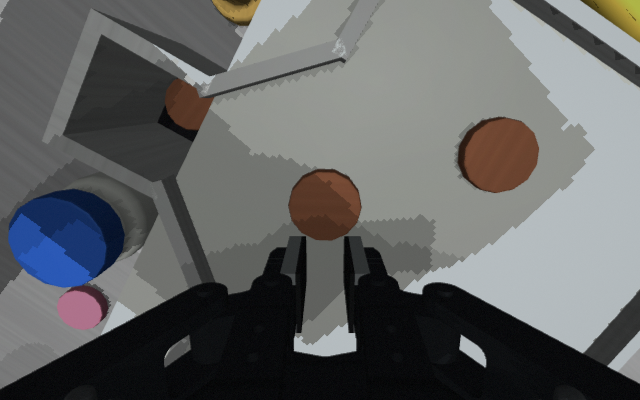

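Request:
carry_out:
  commands:
    - [[0.02, 0, 0.21, 0, 0, 0, 16], [0.03, 0.14, 0.2, -1.5, 0, 0, 16], [0.03, 0.28, 0.17, -3, 0, 0, 16], [0.03, 0.42, 0.13, -4.5, 0, 0, 16], [0.03, 0.55, 0.06, -6, 0, 0, 16]]

```text
t: 9.15
tcp_pos: [0.5856, 0.0111, 0.0734]
tool_rot: [-0.573, -0.415, 0.573, -0.414]
force: [0.3, 0.6, 0.2]
finger_gap: 0.186
```

Request:
carry_out:
  commands:
    - [[0, 0.14, -0.01, -1.5, 0, 0, 16], [0, 0.28, -0.04, -3, 0, 0, 16], [0, 0.42, -0.08, -4.5, 0, 0, 16], [0, 0.55, -0.15, -6, 0, 0, 16], [0, 0.55, -0.15, -6, 0, 0, 16]]

```text
t: 9.65
tcp_pos: [0.6005, 0.0104, 0.0735]
tool_rot: [0.448, 0.547, -0.448, 0.547]
force: [0.6, 0.6, 0.3]
finger_gap: 0.186
```

```bash
python3 plan.py 2,50,73.5,0; python3 - <<'E'
from h import *
snap('wrist','wrist9')
E
```

```text
t 9.65 tray xy [  2.4 -18. ] z 73.5 head -0.1 F [0.6 0.6 0.3] gap 15.9 q [-0.17  0.71  1.62 -0.    0.82 -0.37] sg 1
(2.0, 50.0, 73.5, 0.0) -> [ 0.   -0.02 -2.72] [-0.01  0.   -0.  ]
```

View pics/wrist9.png

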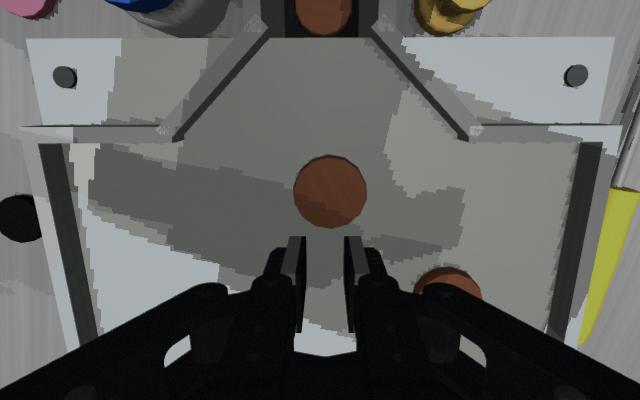

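Request:
carry_out:
  commands:
    - [[0, 0.06, -0.15, 0, 0, 0, 16], [0, 0.06, -0.35, 0, 0, 0, 16], [0, 0.04, -0.6, 0, 0, 0, 16], [0, 0.02, -0.85, 0, 0, 0, 16], [0, 0, -1.1, 0, 0, 0, 16]]

```text
t: 10.2
tcp_pos: [0.5947, 0.0386, 0.0736]
tool_rot: [0.447, 0.548, -0.447, 0.548]
force: [-0.1, -0.7, -0.3]
finger_gap: 0.185
```

Request:
carry_out:
  commands:
    - [[0, 0, -0.25, 0, 0, 0, 16], [0, -0.02, -0.5, 0, 0, 0, 16], [0, -0.02, -0.75, 0, 0, 0, 16], [0, -0.02, -1.0, 0, 0, 0, 16], [0, -0.02, -1.25, 0, 0, 0, 16]]

```text
t: 10.7
tcp_pos: [0.5883, 0.0689, 0.0736]
tool_rot: [0.447, 0.548, -0.447, 0.548]
force: [0.1, 0.2, 0.4]
finger_gap: 0.186
```

```bash
python3 plan.py 2,55,73.5,0; python3 - <<'E'
from h import *
snap('wrist','wrist10')
E
```

```text
t 10.7 tray xy [ 2.1 41.7] z 73.6 head -0.0 F [0.1 0.2 0.4] gap 15.8 q [-0.07  0.7   1.64 -0.    0.8  -0.27] sg 1
(2.0, 55.0, 73.5, 0.0) -> [ 0.   -0.   -0.53] [-0.  0. -0.]
```

View pics/wrist10.png

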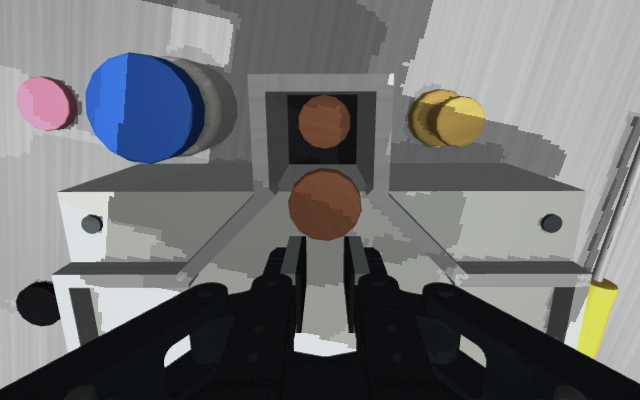

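Request:
carry_out:
  commands:
    - [[0, 0, -0.15, 0, 0, 0, 16], [0, 0, -0.3, 0, 0, 0, 16], [0, 0, -0.45, 0, 0, 0, 16], [0, 0, -0.55, 0, 0, 0, 16], [0, 0, -0.55, 0, 0, 0, 16]]

```text
t: 11.25
tcp_pos: [0.5854, 0.0822, 0.0735]
tool_rot: [0.447, 0.548, -0.447, 0.548]
force: [-0.2, 0.5, 1.4]
finger_gap: 0.186
```

```bash
python3 - <<'E'
from h import *
snap('wrist','wrist11')
E
python3 plan.py 82,-55,110,60
```

```text
t 11.3 tray xy [ 2.  55.1] z 73.5 head -0.0 F [ 0.3  0.3 -0.1] gap 16.1 q [-0.05  0.7   1.64  0.    0.8  -0.25] sg 1
(82.0, -55.0, 110.0, 60.0) -> [-1.46  3.2   4.4 ] [-12.  -0.   0.]
```

View pics/wrist11.png

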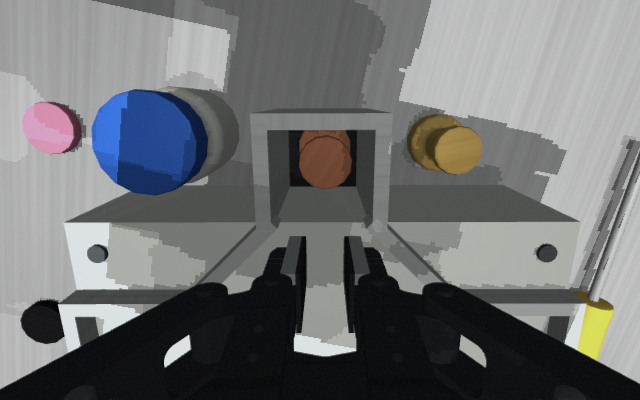

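Request:
carry_out:
  commands:
    - [[-0.3, 0, 0.3, 0, 0, 0, 16], [-1.0, 0, 0.8, -1, 0, 0, 16], [-1.5, 0.4, 1.8, -2.5, 0, 0, 16], [-1.5, 1.4, 2.8, -4, 0, 0, 16], [-1.5, 2.4, 3.8, -5.5, 0, 0, 16]]

```text
t: 11.8
tcp_pos: [0.6645, -0.0009, 0.1127]
tool_rot: [0.303, 0.638, -0.303, 0.64]
force: [1.7, 0.2, -0.4]
finger_gap: 0.186
```

```bash
python3 plan.py 81,-54,105,60
```

```text
t 11.8 tray xy [ 62.9 -41.9] z 112.7 head 27.8 F [ 1.7  0.2 -0.4] gap 15.9 q [-0.17  0.72  1.42 -0.    1.   -0.85] sg 1
(81.0, -54.0, 105.0, 60.0) -> [0.31 0.42 0.76] [-6.45  0.02 -0.01]
```

Request:
carry_out:
  commands:
    - [[0, 0.2, 0.4, -1.5, 0, 0, 16], [0, 0.4, 0.7, -3, 0, 0, 16], [0, 0.42, 0.76, -4.5, 0, 0, 16], [0, 0.42, 0.76, -6, 0, 0, 16], [0, 0.42, 0.76, -6.4, 0, 0, 16]]

```text
t: 12.3
tcp_pos: [0.6837, -0.0086, 0.1115]
tool_rot: [0.116, 0.697, -0.116, 0.698]
force: [0.1, 0.1, 0.0]
finger_gap: 0.184
```

```bash
python3 - <<'E'
from h import *
snap('wrist','wrist12')
E
python3 plan.py 81,-54,73.5,60
```

```text
t 12.35 tray xy [ 80.1 -53.1] z 111.5 head 59.6 F [ 0.2 -0.3  1. ] gap 16.2 q [-0.18  0.74  1.37 -0.    1.03 -1.42] sg 1
(81.0, -54.0, 73.5, 60.0) -> [ 1.52 -0.01  0.05] [-0.08  0.    0.  ]
```

View pics/wrist12.png

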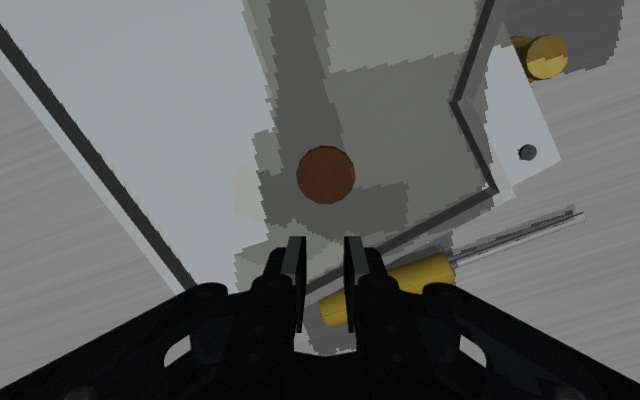

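Request:
carry_out:
  commands:
    - [[0.5, 0, -0.05, 0, 0, 0, 16], [1.0, 0, -0.05, 0, 0, 0, 16], [1.4, 0, -0.05, 0, 0, 0, 16], [1.5, 0, -0.05, 0, 0, 0, 16], [1.5, 0, -0.05, 0, 0, 0, 16]]

```text
t: 12.85
tcp_pos: [0.6816, -0.0069, 0.0722]
tool_rot: [0.117, 0.698, -0.117, 0.697]
force: [-0.2, -0.1, 0.6]
finger_gap: 0.188
```

```bash
python3 - <<'E'
from h import *
snap('wrist','wrist13')
E
python3 plan.py 21,-19,73.5,60
```

```text
t 12.9 tray xy [ 78.9 -51.4] z 73.0 head 59.5 F [ 0.7 -0.3  0.6] gap 15.8 q [-0.17  0.79  1.39 -0.    0.96 -1.41] sg 1
(21.0, -19.0, 73.5, 60.0) -> [-0.02 -0.06 -2.65] [-0.1  -0.01  0.  ]
```

View pics/wrist13.png

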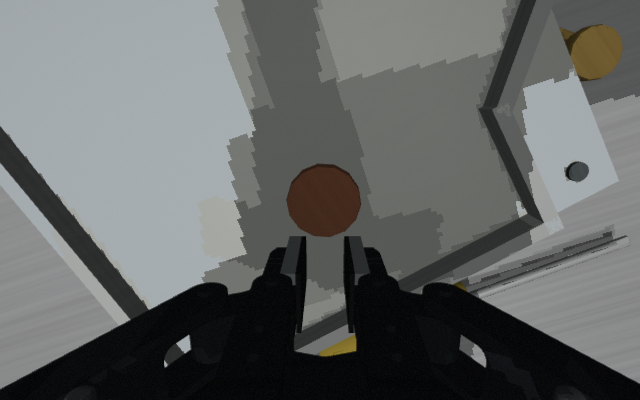

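Request:
carry_out:
  commands:
    - [[0, 0, -0.15, 0, 0, 0, 16], [0, 0, -0.45, 0, 0, 0, 16], [0, 0, -0.75, 0, 0, 0, 16], [0, 0, -1.05, 0, 0, 0, 16], [0, 0, -1.35, 0, 0, 0, 16]]

```text
t: 13.4
tcp_pos: [0.6497, 0.0043, 0.0739]
tool_rot: [0.117, 0.697, -0.117, 0.698]
force: [-0.0, 0.0, 0.3]
finger_gap: 0.189
```

Request:
carry_out:
  commands:
    - [[0, 0, -0.3, 0, 0, 0, 16], [0, 0, -0.6, 0, 0, 0, 16], [0, 0, -0.9, 0, 0, 0, 16], [0, 0, -1.15, 0, 0, 0, 16], [0, 0, -1.3, 0, 0, 0, 16]]

```text
t: 13.9
tcp_pos: [0.6189, 0.0148, 0.0736]
tool_rot: [0.117, 0.698, -0.117, 0.697]
force: [-0.0, -0.1, -0.0]
finger_gap: 0.185
```

```bash
python3 - <<'E'
from h import *
snap('wrist','wrist14')
E
python3 plan.py 2,-36,73.5,0
```

```text
t 13.95 tray xy [ 20.8 -17.1] z 73.5 head 59.5 F [-0.3  0.2 -0.1] gap 15.7 q [-0.16  0.72  1.57  0.    0.85 -1.4 ] sg 1
(2.0, -36.0, 73.5, 0.0) -> [-0.   -1.03 -0.27] [ 1.19e+01 -1.00e-02  1.00e-02]
```

View pics/wrist14.png

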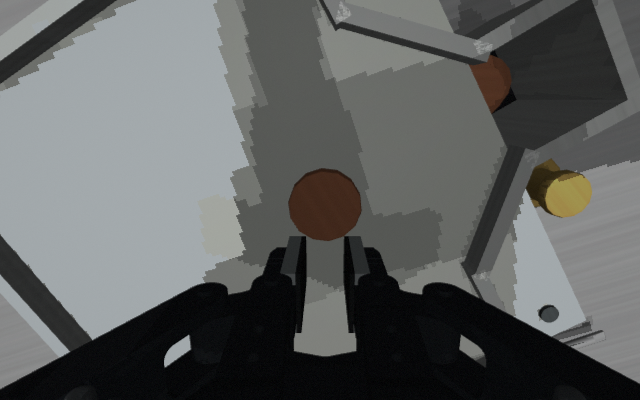

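Disc C sits in the cradle at (325,205). I'll orbit the tool around it to face the gate.

Request:
carry_out:
  commands:
    - [[0, 0, 0.21, 0, 0, 0, 16], [0, -0.14, 0.2, 1.5, 0, 0, 16], [0, -0.28, 0.17, 3, 0, 0, 16], [0, -0.42, 0.13, 4.5, 0, 0, 16], [0, -0.55, 0.06, 6, 0, 0, 16]]

```text
t: 14.45
tcp_pos: [0.6174, 0.0005, 0.0734]
tool_rot: [0.295, 0.642, -0.295, 0.643]
force: [0.1, -0.1, 0.4]
finger_gap: 0.186
```

Request:
carry_out:
  commands:
    - [[0, -0.14, -0.01, 1.5, 0, 0, 16], [0, -0.28, -0.04, 3, 0, 0, 16], [0, -0.42, -0.08, 4.5, 0, 0, 16], [0, -0.55, -0.15, 5.9, 0, 0, 16], [0, -0.55, -0.15, 5.9, 0, 0, 16]]

```text
t: 14.95
tcp_pos: [0.6038, -0.0055, 0.0734]
tool_rot: [0.447, 0.548, -0.448, 0.547]
force: [-1.4, -0.3, 0.3]
finger_gap: 0.188
```

```bash
python3 - <<'E'
from h import *
snap('wrist','wrist15')
E
python3 plan.py 2,55,73.5,0
```

```text
t 15.0 tray xy [  2.8 -34.3] z 73.4 head 0.1 F [ 0.1 -0.3  0.3] gap 15.8 q [-0.19  0.71  1.61  0.    0.82 -0.4 ] sg 1
(2.0, 55.0, 73.5, 0.0) -> [-0.   -0.03 -3.57] [ 0.02  0.   -0.  ]
```

View pics/wrist15.png

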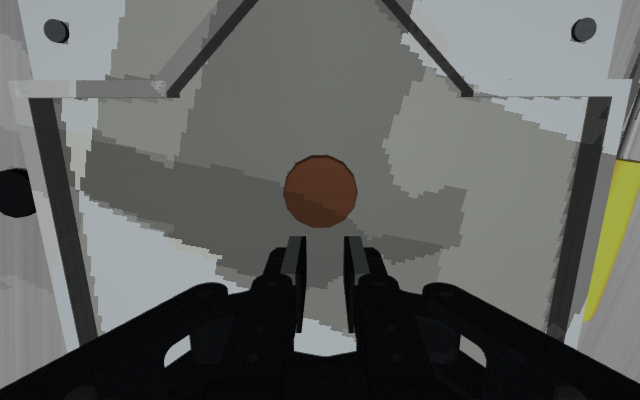

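Request:
carry_out:
  commands:
    - [[0, -0.06, -0.2, 0, 0, 0, 16], [0, -0.05, -0.4, 0, 0, 0, 16], [0, -0.03, -0.7, 0, 0, 0, 16], [0, -0.03, -1.0, 0, 0, 0, 16], [0, -0.03, -1.3, 0, 0, 0, 16]]

```text
t: 15.5
tcp_pos: [0.5963, 0.0275, 0.0736]
tool_rot: [0.447, 0.548, -0.447, 0.548]
force: [-0.3, -1.5, 0.5]
finger_gap: 0.182
```

Request:
carry_out:
  commands:
    - [[0, 0, -0.3, 0, 0, 0, 16], [0, 0, -0.6, 0, 0, 0, 16], [0, 0, -0.9, 0, 0, 0, 16], [0, 0, -1.2, 0, 0, 0, 16], [0, 0, -1.45, 0, 0, 0, 16]]

```text
t: 16.0
tcp_pos: [0.5891, 0.0628, 0.0735]
tool_rot: [0.447, 0.548, -0.447, 0.548]
force: [-0.4, -0.5, 0.8]
finger_gap: 0.188
```

```bash
python3 - <<'E'
from h import *
snap('wrist','wrist16')
E
python3 plan.py 2,55,73.5,0
```

```text
t 16.05 tray xy [ 1.5 36.4] z 73.5 head 0.0 F [-0.2  0.5 -0.3] gap 15.7 q [-0.08  0.7   1.64  0.    0.81 -0.28] sg 1
(2.0, 55.0, 73.5, 0.0) -> [ 0.    0.02 -0.74] [ 0.01 -0.01  0.01]
```

View pics/wrist16.png

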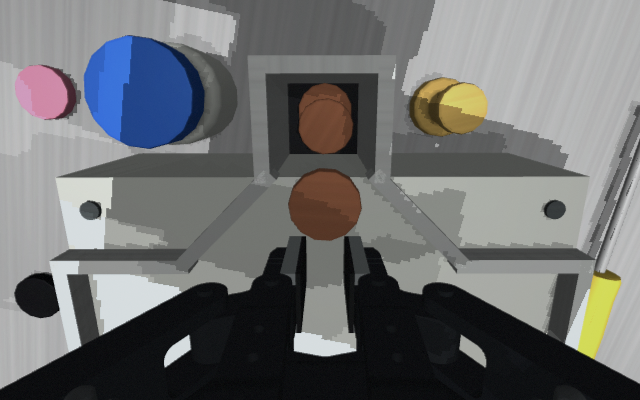

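Request:
carry_out:
  commands:
    - [[0, 0, -0.2, 0, 0, 0, 16], [0, 0, -0.4, 0, 0, 0, 16], [0, 0, -0.6, 0, 0, 0, 16], [0, 0, -0.75, 0, 0, 0, 16], [0, 0, -0.75, 0, 0, 0, 16]]

```text
t: 16.55
tcp_pos: [0.5853, 0.081, 0.0735]
tool_rot: [0.447, 0.548, -0.447, 0.548]
force: [-0.7, -0.4, -0.1]
finger_gap: 0.188
```

```bash
python3 - <<'E'
from h import *
snap('wrist','wrist17')
E
python3 plan.py 2,30,110,0
```

```text
t 16.6 tray xy [ 1.7 53.9] z 73.5 head 0.0 F [ 0.1  0.8 -0.2] gap 16.1 q [-0.05  0.7   1.64  0.    0.8  -0.25] sg 1
(2.0, 30.0, 110.0, 0.0) -> [-1.46  0.01  0.95] [ 0. -0.  0.]
```

View pics/wrist17.png

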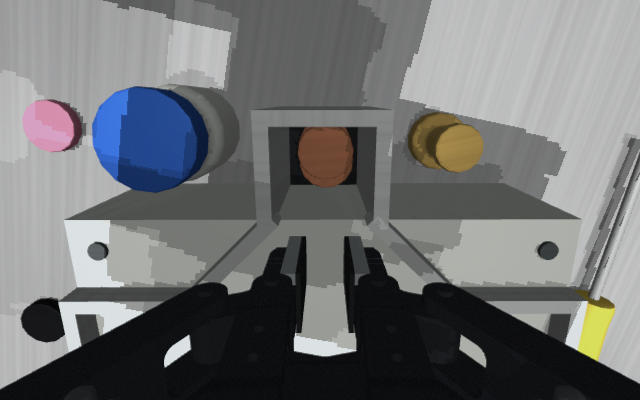

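Request:
carry_out:
  commands:
    - [[-0.5, 0, 0.4, 0, 0, 0, 16], [-1.5, 0, 0.8, 0, 0, 0, 16], [-2.7, 0, 1.2, 0, 0, 0, 16], [-4.0, 0, 1.4, 0, 0, 0, 16], [-5.2, 0, 1.5, 0, 0, 0, 16]]

```text
t: 17.1
tcp_pos: [0.5936, 0.042, 0.206]
tool_rot: [0.448, 0.547, -0.448, 0.548]
force: [-0.1, -0.5, -0.4]
finger_gap: 0.188
```

Request:
carry_out:
  commands:
    - [[-0.3, 0, 0, 0, 0, 0, 16], [-0.3, 0, 0, 0, 0, 0, 16], [-0.3, 0, 0, 0, 0, 0, 16], [-0.3, 0, 0, 0, 0, 0, 16], [-0.3, 0, 0, 0, 0, 0, 16]]

```text
t: 17.6
tcp_pos: [0.5921, 0.0439, 0.2095]
tool_rot: [0.447, 0.549, -0.448, 0.547]
force: [-0.1, -0.0, -0.1]
finger_gap: 0.188
```

```bash
python3 - <<'E'
from h import *
snap('wrist','wrist18');snap('scene','scene18');snap('side','side18')
crop('wrist18',200,60,440,240,3.3,'w18c')
a=np.hstack([cv2.resize(cv2.imread('pics/%s18.png'%n),(400,250)) for n in('scene','side')]);cv2.imwrite('pics/both18.png',a)
E
python3 plan.py
```

```text
t 17.75 tray xy [ 1.4 16.3] z 210.2 head -0.0 F [-0.3  0.2 -0.4] gap 16.1 q [-0.11  0.51  1.53 -0.    1.1  -0.31] sg 1
```

View pics/w18c.png

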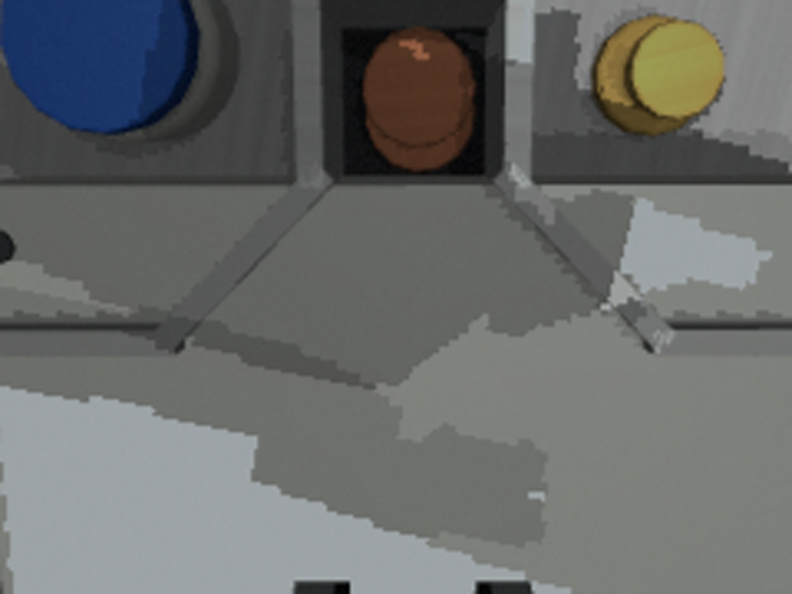

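View pics/both18.png

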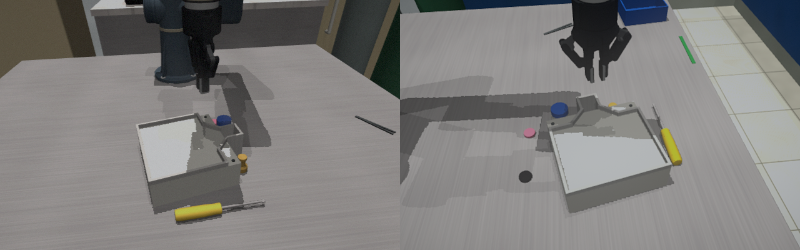

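The deck is empty in all three views, and the discs are stacked in the slot, around (420,95) in the wrist crop. The jar, fitting, screwdriver and both look-alikes are where they started, and the arm is clear.

```bash
python3 -c "
from station import manip
print(manip.sign_off())"
```

```text
the job is handed in; nothing more can be done
None
```

I swept all three copper discs through the gate with the fingertips set 16 mm apart. The middle disc went first, then the left, then the right. A wrist picture after each push showed that disc in the slot before I started on the next. The job was handed in at about 17.8 s.

**Final checks:**
- **Discs:** The deck is empty. In the last wrist view the discs lie stacked in the slot. The bottom one is hidden there, but each drop was seen separately.
- **Other objects:** The fitting, jar, screwdriver and the pink and black look-alikes appear unmoved.
- **Arm:** The fingertips ended about 210 mm above the bench, touching nothing. The wrist force readings were about 2 N or less throughout.

**What disagreed:** The cameras differed by 2 to 4 mm on positions, so I centred each push on the gate from the wrist view. I also turned the tool the wrong way once, in the air, and corrected it without touching anything.

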